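# Shut the flow valve that is clamped in the vise

### The job

A flow valve is clamped upright in the bench vise. Turn its knurled collar clockwise, seen from above, through its clicks until it is fully home at the end stop, where the collar's lug points the same way as the marked tab of the flange, then let go. Leave the spare valve and the short pipe that stand on the bench where they are.

Things in the scene. Friction and masses are not known exactly. Their poses are not given: they have to be found in the camera images.
- valve: Steel flow valve held upright in a dark iron bench vise (340 mm long, jaws 104 mm wide). Fixed. Origin: on the valve's vertical axis, level with the jaw tops, the vise's highest part, 152 mm above the bench; z up, x towards the stop tab. Upwards: pipe; flange 80 mm across, z 20 to 30 mm, bolt heads to 34; free gap; turning collar, z 48 to 76; barrel 42 mm across, ends at z 88.
- collar (a joint): Turning of the collar about the valve's axis, in rad, growing clockwise seen from above. Starts at 0 to 0.42; clicks every 0.35; end stop at 1.40, where its lug stands over the stop tab. At value q the lug points 1.40 - q anticlockwise of the tab. About 0.2 N m carries it over a click; it stays in the click where it is left.
- collar_grip (a point): Centre of the dark knurled collar, on the axis at mid-height (62 mm above the valve's origin). The collar is a round ring 58 mm across, 28 mm high, to be gripped across from above in any direction clear of its lug. The lug is 12 mm wide, juts out to 50 mm from the axis, from 2 mm below the centre to 12 mm above it, with a white line on top.
- stop_tab (a point): Top of the stop tab, 50 mm out from the valve's axis. The tab is a flat steel tongue of the fixed flange, 18 mm wide, reaching to 70 mm from the axis, with a white line on top; it lies 18 mm below the collar's underside.
- spare: Spare valve of the same kind, standing loose on its 80 mm flange on the bench, not in the vise; 68 mm high, 0.7 kg. Origin: centre of its underside. To be left alone.
- nipple: Short steel pipe standing loose on the bench, 42 mm across, 75 mm high, 0.3 kg. Origin: centre of its underside. To be left alone.

How it is judged:
At the end, for the whole second after the job is handed in: The collar rests within 10 degrees (0.18 rad) of its end stop, its lug over the marked tab (value of joint collar above 1.22 rad and velocity of joint collar between -0.1 and 0.1 rad/s); the robot touches nothing.
It fails at once if the spare valve is moved by more than 30 mm (distance of spare from where it was at the start of the episode above 0.03 m).
It fails at once if the short pipe is moved by more than 30 mm (distance of nipple from where it was at the start of the episode above 0.03 m).
It also fails if it takes over 32 s, if anything falls off the work surface, if the arm or the gripper's body presses on something with over 40 N, if the wrist force passes 120 N, or if a joint passes its speed limit or range.

### The arm

A 6-joint arm with a two-finger parallel gripper is mounted at the origin on the work surface. World frame = base frame: x ahead of the robot, y to its left, z up, the work surface at z = 0. Lengths are in m, angles in rad, forces in N, time in s.
With the tool pointing down it reaches from about 0.15 to 0.775 m from the base axis. Payload 6.1 kg.
Tool frame: the origin (TCP) lies at the centre of the arm's flange, where the gripper is bolted on; the fingertips stand 173 mm ahead of it and the grasp point (between the pads) lies 155 mm ahead of it; z points along the fingers, y is the direction in which the jaws open and shut (so a half turn about z gives the same grasp; the last joint's range is limited). The gripper opens to 85 mm and grips with 20 to 120 N. Pads are 22 mm wide; open, the fingers measure 114 mm over their backs; the gripper's body (76 mm by 85 mm) begins 54 mm behind the grasp point. The pads swing forward as they close: fully open they stand 13 mm farther back than shut.
Start: joints at [0, 0.126, -0.04, 1.405, 0, 1.571], TCP at [0.525, 0, 0.405] pointing down, gripper open.
Joint ranges: [-2.72, 2.72], [-0.95, 1.95], [-1.27, 1.35], [-1.78, 2.02], [-1.46, 1.47], [-3.14, 3.14]. Speed limits (rad/s): [2.39, 2.39, 3.01, 3.14, 3.14, 3.14].

### API

Orientations are given as [roll, pitch, yaw] about the fixed x, y, z axes, in that order (R = Rz(yaw) Ry(pitch) Rx(roll)).
In Python, from cell import manip gives the robot as it stands. The module is installed in compiled form; this text tells all that it offers. Calls block until the motion is done:
- manip.move_ptp(position, orientation): joint-space move of the TCP to a pose.
- manip.move_straight(position, feed=0.15, frame=None): straight line of the TCP; frame=None keeps the orientation; feed is the mean speed in m/s.
- manip.move_j(angles): joint-space move.
- manip.grip(opening, strength=None): finger opening in m; strength is the grip in N (None keeps the last); returns when the fingers have stopped.
- manip.wait(seconds).
- manip.solve_ik(position, orientation): joint angles nearest the present ones, or None.
- manip.capture(name): name is "scene" or "side" or "wrist"; returns (picture, depth): 384x512x3 uint8, blue, green, red; 384x512 float32, m along the optical axis (not along the pixel's ray), 0 where there is no reading.
- manip.camera_model(name): a dict with "fx", "fy", "cx", "cy" (pixels), "k1" (the pictures are not rectified: a ray, as slopes to the right and down, at radius r is drawn at 1 + k1 r^2 times it, then the intrinsics apply), "pose" (4x4, takes a point from camera to world coordinates); the wrist camera has in their place "tool_from_camera" (4x4, takes a point from camera to tool coordinates, whose origin is the TCP and whose axes are the flange's). Camera axes: x right, y down, z forward; pixel columns grow to the right and rows downward; lengths in m; the calibration is good to about 2 mm. A picture is of the moment at which its call begins: read the wrist's pose just before it. camera_model takes no time and is no camera call.
A pose or a line that the arm cannot do raises manip.PlanningError and nothing moves.
- manip.hand_in(): hands the job in, once; it reports no verdict.
Trained networks look in the newest picture that a camera, given by its name, has taken for a name from the list of things; names that differ only in an ending like _2 or _b are one class to them, and where a whole thing is asked for, a point or a joint stands for the part that bears it (a point fixed in the world has none). Each returns a list of dicts, best first, with "p" (0 to 1); they miss things now and then, are a little off and sometimes report something else, mostly with a low value. They report only what shows in the picture. A call takes as long as a camera call.
- manip.regions_of(camera, query): "mask" (384x512 bool, what is visible of it) and "rect" ([left, top, right, bottom] in pixels, round what is visible of it).
- manip.pinpoint(camera, query): "pixel" ([column, row] in pixels: a listed point, or the origin of a listed thing).
Readings, each from a call of its own:
- manip.read_clock(): time.
- manip.read_joint_positions(): joint angles.
- manip.read_qd(): joint speeds.
- manip.read_tau(): joint torques, N m.
- manip.read_tool_pos(): TCP position.
- manip.read_eef_rot(): TCP orientation.
- manip.read_ft_force(): force on the tool from outside, world axes, zero at the start.
- manip.read_ft_torque(): the same for the moment, N m.
- manip.read_finger_gap(): finger opening in m.
Only numpy, scipy, OpenCV 4.12 (cv2) and the standard library are available. Lean on these libraries where they do the work, as an engineer would, in place of code of your own. Each camera call takes 0.05 s, during which the arm holds its last target.

## Working session

There is one attempt and no reset: what is moved stays moved. The work goes in short steps, each a Python script; the robot and the scene stay as the last script left them, time stands still between calls to the robot, and variables do not carry over. Pictures are saved under pics/ and viewed, and the job is handed in when it is done.

```bash
mkdir -p pics; cat > h.py <<'E'
import numpy as np, cv2
from cell import manip as m
from scipy.spatial.transform import Rotation as R
def ray(cm,px):
    K=np.array([[cm['fx'],0,cm['cx']],[0,cm['fy'],cm['cy']],[0,0,1.]])
    p=cv2.undistortPoints(np.array([[px]],float),K,np.array([cm['k1'],0,0,0.]))[0,0]
    return np.array([p[0],p[1],1.])
def pose(cm,T=None):
    return np.array(cm['pose']) if 'pose' in cm else T@np.array(cm['tool_from_camera'])
def tool():
    T=np.eye(4);T[:3,3]=m.read_tool_pos();T[:3,:3]=R.from_euler('xyz',m.read_eef_rot()).as_matrix();return T
def at_z(cm,px,z,T=None):
    P=pose(cm,T);d=P[:3,:3]@ray(cm,px);o=P[:3,3];return o+d*(z-o[2])/d[2]
def at_depth(cm,px,dep,T=None):
    P=pose(cm,T);return P[:3,:3]@(ray(cm,px)*dep)+P[:3,3]
E
python3 - <<'E'
from h import *
print(m.read_tool_pos(),m.read_eef_rot(),m.read_clock())
T=tool()
for c in ['scene','side','wrist']:
    im,d=m.capture(c);cm=m.camera_model(c);cv2.imwrite(f'pics/a_{c}.png',im);np.save(f'pics/a_{c}_d.npy',d)
    print(c,pose(cm,T)[:3,3].round(3))
    for q,z in [('collar_grip',.214),('stop_tab',.182),('valve',.152),('spare',0),('nipple',0)]:
        for r in m.pinpoint(c,q)[:3]:
            print(' ',q,round(r['p'],2),np.round(r['pixel'],1),at_z(cm,r['pixel'],z,T).round(3))
print(m.read_clock())
E
```

```text
[ 5.24859788e-01 -5.96278171e-06  4.03910054e-01] [-3.13998692e+00 -4.80992658e-06  1.57074233e+00] 0.0
scene [ 1.381 -0.129  0.727]
  collar_grip 0.55 [294.3 169.2] [0.528 0.088 0.214]
  stop_tab 0.87 [298.7 191. ] [0.59  0.089 0.182]
  valve 0.69 [293.5 190. ] [0.54  0.087 0.152]
  spare 0.85 [350.6 211.5] [0.465 0.309 0.   ]
  nipple 0.9 [151.4 248. ] [ 0.573 -0.332  0.   ]
side [0.329 0.713 0.937]
  collar_grip 0.69 [244.1 198.6] [0.548 0.078 0.214]
  stop_tab 0.76 [225.9 206.2] [0.595 0.091 0.182]
  valve 0.66 [247.5 214. ] [0.54  0.075 0.152]
  spare 0.67 [226.7 206.6] [ 0.656 -0.058  0.   ]
wrist [0.525 0.071 0.373]
  stop_tab 0.97 [358.1  71.8] [0.587 0.087 0.182]
  valve 0.61 [272.6  90.7] [0.54  0.077 0.152]
0.9
```

```bash
cd pics; python3 -c "
import cv2,numpy as np
a,b,c=[cv2.imread(f'a_{x}.png') for x in ['scene','side','wrist']]
cv2.imwrite('a_ab.png',np.hstack([cv2.resize(a[100:290,120:400],(400,271)),cv2.resize(b[120:310,100:380],(400,271))]))"
```

```text
(no output)
```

View pics/a_scene.png

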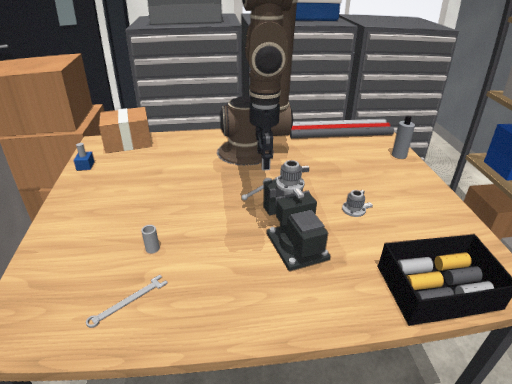

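View pics/a_side.png

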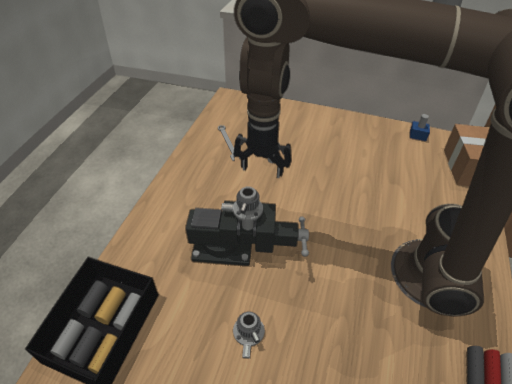

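View pics/a_wrist.png

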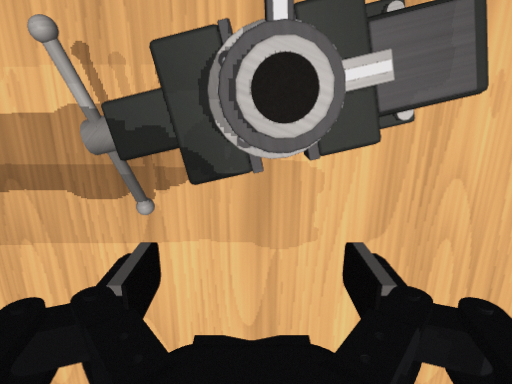

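View pics/a_ab.png

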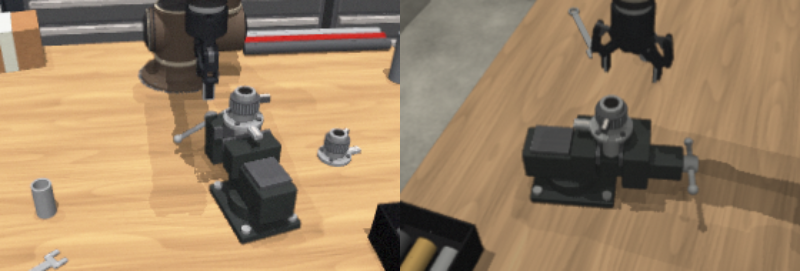

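The wrist view shows the valve's barrel centred near (285,88), the lug pointing up (280,5) and the stop tab to the right (370,70). Next I'll measure the axis and both angles.

```bash
python3 - <<'E'
from h import *
T=tool();m.move_straight([.54,.02,T[2,3]+.05],feed=.2) if 0 else None
# look from where the whole valve is in view
m.move_ptp([0.54,0.0,0.44],[np.pi,0,np.pi/2])
T=tool();im,d=m.capture('wrist');cm=m.camera_model('wrist');P=pose(cm,T)
cv2.imwrite('pics/b.png',im)
for q,z in [('collar_grip',.214),('stop_tab',.182),('valve',.152),('collar',.152)]:
    for r in m.pinpoint('wrist',q)[:2]: print(q,round(r['p'],2),np.round(r['pixel'],1),at_z(cm,r['pixel'],z,T).round(4))
# cloud
v,u=np.nonzero(d>0)
K=np.array([[cm['fx'],0,cm['cx']],[0,cm['fy'],cm['cy']],[0,0,1.]])
n=cv2.undistortPoints(np.stack([u,v],1).astype(float)[:,None],K,np.array([cm['k1'],0,0,0.]))[:,0]
X=(np.c_[n,np.ones(len(n))]*d[v,u][:,None])@P[:3,:3].T+P[:3,3]
near=np.hypot(X[:,0]-.54,X[:,1]-.08)<.09
top=X[near&(X[:,2]>.233)]
c,rad=cv2.minEnclosingCircle(top[:,:2].astype(np.float32));print('top',len(top),np.median(top[:,2]),c,rad)
col=X[near&(X[:,2]>.215)&(X[:,2]<.233)];dd=np.hypot(*(col[:,:2]-c).T)
print('collar z hist',np.histogram(X[near,2],bins=np.arange(.15,.25,.006)))
lug=col[dd>.034];l=lug[:,:2].mean(0)-c;print('lug',len(lug),np.degrees(np.arctan2(l[1],l[0])),dd.max(),np.median(lug[:,2]))
fl=X[near&(X[:,2]>.172)&(X[:,2]<.19)];dd=np.hypot(*(fl[:,:2]-c).T);t=fl[dd>.047];t2=t[:,:2].mean(0)-c
print('tab',len(t),np.degrees(np.arctan2(t2[1],t2[0])),dd.max())
np.save('pics/b_X.npy',X[near]);print(m.read_clock(),m.read_joint_positions())
E
```

```text
stop_tab 0.6 [316.2  76.7] [0.5869 0.0867 0.182 ]
valve 0.37 [317.8  75. ] [0.594 0.09  0.152]Traceback (most recent call last):
  File "<stdin>", line 8, in <module>
ValueError: it knows: collar_grip, nipple, spare, stop_tab, valve
```

View pics/b.png

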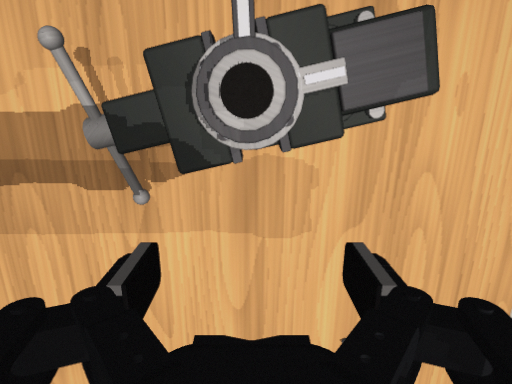

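The barrel centre is at about (246,91), the lug points up (243,10) and the tab points right to (340,70). I'll rerun the measurement without the unknown name.

```bash
cat > meas.py <<'E'
from h import *
def meas(save):
    T=tool();im,d=m.capture('wrist');cm=m.camera_model('wrist');P=pose(cm,T)
    cv2.imwrite(save,im)
    v,u=np.nonzero(d>0)
    K=np.array([[cm['fx'],0,cm['cx']],[0,cm['fy'],cm['cy']],[0,0,1.]])
    n=cv2.undistortPoints(np.stack([u,v],1).astype(float)[:,None],K,np.array([cm['k1'],0,0,0.]))[:,0]
    X=(np.c_[n,np.ones(len(n))]*d[v,u][:,None])@P[:3,:3].T+P[:3,3]
    near=np.hypot(X[:,0]-.54,X[:,1]-.08)<.09
    top=X[near&(X[:,2]>.234)&(X[:,2]<.246)]
    c,rad=cv2.minEnclosingCircle(top[:,:2].astype(np.float32));print('top',len(top),np.median(top[:,2]),c,rad)
    print('z hist',np.histogram(X[near,2],bins=np.arange(.15,.25,.006))[0])
    col=X[near&(X[:,2]>.215)&(X[:,2]<.233)];dd=np.hypot(*(col[:,:2]-c).T)
    lug=col[dd>.035];l=lug[:,:2].mean(0)-c;a=np.arctan2(l[1],l[0]);print('lug',len(lug),np.degrees(a),dd.max())
    fl=X[near&(X[:,2]>.172)&(X[:,2]<.19)];dd=np.hypot(*(fl[:,:2]-c).T);t=fl[(dd>.047)&(dd<.075)];t2=t[:,:2].mean(0)-c
    b=np.arctan2(t2[1],t2[0]);print('tab',len(t),np.degrees(b),dd.max(),'q',1.4-(a-b))
    return c,a,b
if __name__=='__main__':
    import sys
    meas(sys.argv[1]);print(m.read_clock(),np.round(m.read_joint_positions(),3))
E
python3 meas.py pics/c.png
```

```text
top 5180 0.24003800852886575 (0.5393279790878296, 0.07592395693063736) 0.021129319444298744
z hist [1083    0    0    0   29 2810   40    0    0    0    0    1 3221 1254
 2490 2690]
lug 514 92.77081737101459 0.04644542093651478
tab 938 12.85852477805546 0.07066980476281072 q 0.005267381435786422
1.425 [ 0.     0.158  0.074  1.487 -0.     1.571]
```

```bash
python3 - <<'E'
from h import *
x,y=.5393,.0759; yaw=np.radians(92.8)
for dq in (0,-.35,-.7,-1.05,-1.4,-1.46): print(np.round(m.solve_ik([x,y,.371],[np.pi,0,yaw+dq]),3))
m.move_ptp([x,y,.44],[np.pi,0,yaw])
m.move_straight([x,y,.371],feed=.1)
print(m.read_tool_pos(),m.read_ft_force(),m.read_clock())
m.grip(.05,40)
print(m.read_finger_gap(),m.read_ft_force(),m.read_ft_torque(),m.read_clock())
for c in ['side','scene']: cv2.imwrite(f'pics/d_{c}.png',m.capture(c)[0])
E
python3 -c "
import cv2,numpy as np
a,b=[cv2.imread(f'pics/d_{x}.png') for x in ['scene','side']]
cv2.imwrite('pics/d_ab.png',np.hstack([cv2.resize(a[100:260,210:370],(400,400)),cv2.resize(b[120:280,170:330],(400,400))]))"
```

```text
[ 0.14   0.165 -0.068  1.338  0.     1.662]
[ 0.14   0.165 -0.068  1.338  0.     2.012]
[ 0.14   0.165 -0.068  1.338  0.     2.362]
[ 0.14   0.165 -0.068  1.338  0.     2.712]
[ 0.14   0.165 -0.068  1.338  0.     3.062]
[ 0.14   0.165 -0.068  1.338  0.     3.122]
[0.5394421  0.07566358 0.37163737] [-0.1810605  -0.68732405 -0.00938919] 2.6667
0.05681150769495267 [-4.45358065 -0.98758881  5.50383978] [-0.1138392   0.85204143  0.02836879] 3.05
```

View pics/d_ab.png

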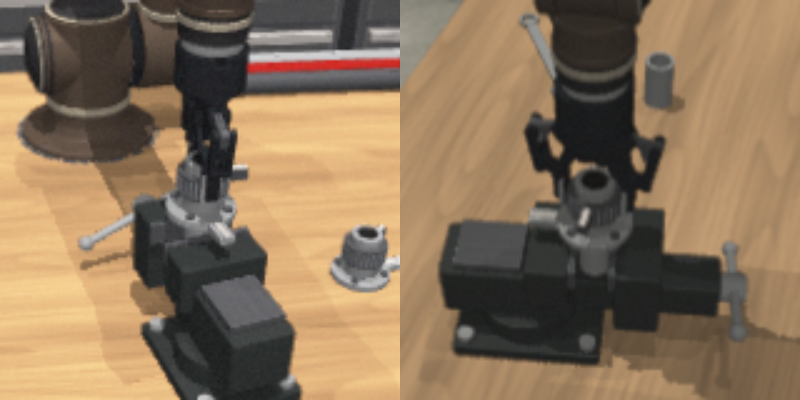

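The fingers are across the collar on both sides, and the lug points clear of them, towards the side camera. Turning from here would end very close to joint 6's limit, so I'll regrip 0.35 rad further anticlockwise and then turn.

```bash
python3 - <<'E'
from h import *
x,y=.5393,.0759; z=.371; yaw=np.radians(92.8)+.35
m.grip(.085,50)
m.move_ptp([x,y,z],[np.pi,0,yaw])
m.grip(.05,50)
print(m.read_finger_gap(),m.read_ft_force().round(1) if hasattr(m.read_ft_force(),'round') else m.read_ft_force(),m.read_clock())
for dq in (.2,.4,.6,.8,1.0,1.2,1.35,1.43):
    m.move_ptp([x,y,z],[np.pi,0,yaw-dq])
    print(dq,np.round(m.read_ft_force(),1),np.round(m.read_ft_torque(),2),round(m.read_finger_gap(),4),round(m.read_eef_rot()[2],3),m.read_clock())
E
```

```text
0.056175286115332256 [-3.8 -2.3  5.8] 4.35
0.2 [-3.8 -1.5  5.1] [-0.32  0.97  0.01] 0.0565 1.768 4.6583
0.4 [-5.1 -1.   6.1] [-0.33  0.96  0.03] 0.0567 1.569 4.9667
0.6 [-4.3 -1.3  5.5] [-0.35  1.04 -0.08] 0.0571 1.368 5.275
0.8 [-5.2 -1.   5.7] [-0.27  0.99  0.04] 0.0565 1.169 5.5833
1.0 [-4.8 -2.2  6. ] [-0.28  1.14 -0.26] 0.0568 0.968 5.8917
1.2 [-5.2 -1.   5.8] [-0.25  1.11  0.01] 0.0566 0.769 6.2
1.35 [-5.6 -1.9  5.7] [-0.18  1.2  -0.36] 0.0566 0.618 6.4667
1.43 [-3.6 -0.9  5.2] [ 0.04  0.85 -0.01] 0.0571 0.541 6.7167
```

```bash
python3 - <<'E'
from h import *
x,y=.5393,.0759; z=.371; yaw=np.radians(92.8)+.35
for dq in (1.46,1.5,1.54,1.58):
    m.move_ptp([x,y,z],[np.pi,0,yaw-dq]); t=m.read_ft_torque()
    print(dq,np.round(m.read_ft_force(),1),np.round(t,2),round(m.read_eef_rot()[2],3),m.read_clock())
    if abs(t[2])>.6: break
m.grip(.085)
m.move_straight([x,y,.43],feed=.1)
m.move_ptp([.54,0,.44],[np.pi,0,np.pi/2])
import meas;meas.meas('pics/e.png')
print(np.round(m.read_ft_force(),1),m.read_clock())
for c in ['scene']: cv2.imwrite(f'pics/e_{c}.png',m.capture(c)[0])
E
```

```text
1.46 [-4.1  1.3  5.1] [0.23 0.38 1.37] 0.513 6.9667
top 5145 0.23998819519148723 (0.5393873453140259, 0.07603482902050018) 0.020979443565011024
z hist [1048    0    0    0   31 2014   37    0    0    0    0    1 3353 1182
 2596 2549]
lug 615 12.467774985712177 0.05000253565599684
tab 437 11.771007383475812 0.07022723769133042 q 1.387839111219749
[ 0.3 -0.2  0.3] 9.2667
```

View pics/e.png

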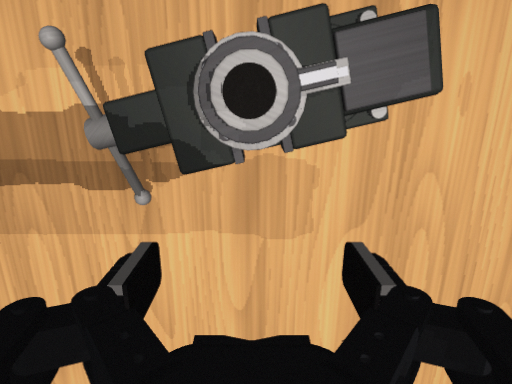

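View pics/e_scene.png

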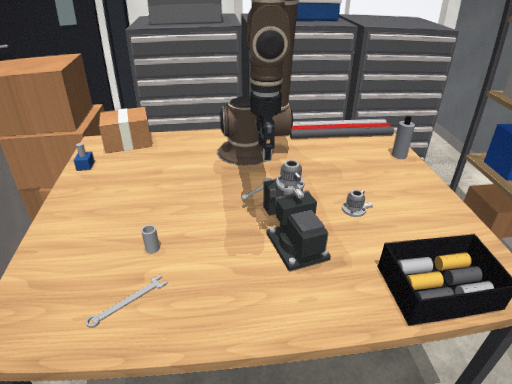

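In the wrist view the lug (325,75) lies over the stop tab (345,70). In the scene view the spare (355,203) and the pipe (150,240) haven't moved, and the gripper is clear of the valve.

```bash
python3 -c "
from h import *
m.hand_in();print(m.read_clock())"
```

```text
the job is handed in; nothing more can be done
the job is handed in; nothing more can be done
```

I turned the collar clockwise through its clicks until it reached the end stop, then let go, moved the arm clear and handed the job in. My last measurement was at about 9.3 s on the robot's clock; the limit is 32 s.

- **Turning:** I gripped the collar from above at 50 N. I had closed on it once before turning, then let go and regripped 0.35 rad further anticlockwise to stay clear of joint 6's limit. The wrist torque stayed low through the clicks and rose to 1.4 N m at the stop.
- **Collar position:** after release, the wrist camera gave a collar value of about 1.39 rad against 1.40 at the stop. The lug is within 1° of the tab.
- **Release:** the wrist force was about 0.5 N, so the robot was touching nothing.
- **Spare valve and short pipe:** both look unmoved in the scene picture. I compared them by eye and did not measure their positions again.

No check failed. The one disagreement was in the first pictures: the networks put the collar centre up to 2 cm apart, and the side camera reported the spare valve in the wrong place. I used the wrist camera's depth readings for the valve's position instead.

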